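Tap the release-rehearsal keys in order

ROBOT

A 6-joint arm with a two-finger parallel gripper is mounted at the origin on a cart in front of the work surface, level with it; the furniture and walls round the work are solid. World frame = base frame: x ahead of the robot, y to its left, z up, the work surface at z = 0. Lengths are in m, angles in rad, forces in N, time in s.
With the tool pointing down it reaches from about 0.375 to 0.9 m from the base axis. Payload 3.1 kg.
Tool frame: the origin (TCP) lies between the finger pads; the fingertips stand 17 mm ahead of it and the grasp point (between the pads) lies 2 mm behind it; z points along the fingers, y is the line along which they close (so a half turn about z gives the same grasp; the last joint's range is limited). The gripper opens to 85 mm and grips with 20 to 120 N. Pads are 22 mm wide; open, the fingers measure 114 mm over their backs; the gripper's body (76 mm by 85 mm) begins 54 mm behind the grasp point. The pads swing forward as they close: fully open they stand 13 mm farther back than shut.
Start: joints at [0.925, 0.527, 1.433, -0, 1.181, -0.178], TCP at [0.281, 0.558, 0.248] pointing down, gripper open.
Joint ranges: [-3.08, 3.08], [-0.75, 2.2], [0.22, 2.44], [-1.43, 4.57], [0, 2.65], [-2.85, 2.85]. Speed limits (rad/s): [2.79, 2.79, 3.14, 3.14, 3.14, 3.14].

INTERFACE

Orientations are given as a unit quaternion [x, y, z, w].
In Python, from station import sense, vision, order gives the robot as it stands.
- The arm moves only by the shell command python3 -m crank 'ROWS' [OPENING] [FORCE]. ROWS is JSON, a list of rows, each an object with "dp": the shift along the world's x, y, z in units of 30 mm (1.0 is 30 mm), a list of three; "angular": the turn, a rotation vector about the world's x, y, z in degrees, a list of three. In form: [{"dp": [dx, dy, dz], "angular": [ax, ay, az]}, ...]. A call has 1 to 20 rows; each row shifts and turns the commanded pose from where the row before left it; what a row does not reach is not made up. A row lasts 1/10 s, in which the tool goes at most 50 mm and 8.59 degrees, less where a joint would pass 70% of its speed; a pose out of reach is approached as far as the arm can. A call is refused whole if a number of a shift passes 1 or a number of a turn 8.59, either way. A call with a gripper value outside its range is refused whole. OPENING is the closure, from 0 (fully open) to 1 (shut), set as the call begins (- or left out, the last holds). The fingers move at their own pace and stop on an object; FORCE is the grip in N (left out, the last holds). Time passes only in rows, so rows that do not move let the fingers close. It gives the time, the measured TCP pose, the force, the opening and the grip force at its end, in the units of the state.
- sense(): the state, without advancing time (a new reading comes with each control period).
- vision.snapshot(name): name is "scene" or "top"; returns a dict with "image" (480x640x3 uint8, blue, green, red), "range_z" (480x640 float32, m along the optical axis (not along the pixel's ray), 0 where there is no reading), "mtx" (3x3 intrinsics, pixels), "pose" (4x4, takes a point from camera to world coordinates). Camera axes: x right, y down, z forward; pixel columns grow to the right and rows downward; lengths in m; the calibration is good to about 2 mm. A picture is of the moment at which its call begins.
- order.sign_off(): hands the job in; it is judged then, once.
The state is a dict: "t": time; "q": joint angles; "qd": joint speeds; "tau": joint torques, N m; "tcp_pos": TCP position; "tool_rot": TCP orientation; "force": force on the tool from outside, world axes, zero at the start; "ft_torque": the same for the moment, N m; "finger_gap": opening from 0.0 (shut) to 1.0 (fully open); "gripper_force": force on a finger pad.
Only numpy, scipy, OpenCV 4.12 (cv2) and the standard library are available. Lean on these libraries where they do the work, as an engineer would, in place of code of your own. Each camera call takes 0.05 s, during which the arm holds its last target. There are 200 camera calls.

TASK

Rehearse the satellite release sequence on the desk keys: with closed fingertips lightly tap down the key with the round cap, then the one with the single bar, then the one with the cross, each so that it stays down, then draw back. Leave the square-capped key up, do not grasp, lift or shove any key pod, and do not disturb the two vials and the tape roll among them.

Things in the scene. Friction and masses are not known exactly. Their poses are not given: they have to be found in the camera images.
- round_pod: loose desk key: black square housing 66 x 66 mm, top 29 mm above the bench, on four rubber feet, 0.3 to 0.5 kg, with a white cap on a short steel stem in the middle; this one's cap is a flat round disc, 52 mm across. All four pods stand upright in a rough left-to-right row in any order, at least 120 mm apart. Origin: centre of the underside; z up.
- round_top (a point): centre of the top face of the round cap, 56 mm above the bench when the key is up; the cap is 9 mm thick, solid in the middle, and moves with the key: 50 mm above the bench when the key is fully down and let go.
- round_key (a joint): how far this key is pushed down, m: 0 up (starts at 0 to 0.001), 0.006 at its stop; the stem needs a light push of about 3 N and stays where it is left; the cap sits on the stem on a cushion spring (1.2 N per mm, up to 10 mm, springs back), so the cap sinks about 2.5 mm before the stem moves, about 8.5 mm when the stem reaches its stop, and at the most 16 mm. It counts as down from 0.004; pressing with over 20 N is too hard.
- bar_pod: loose desk key: black square housing 66 x 66 mm, top 29 mm above the bench, on four rubber feet, 0.3 to 0.5 kg, with a white cap on a short steel stem in the middle; this one's cap is one straight bar, 56 x 16 mm. All four pods stand upright in a rough left-to-right row in any order, at least 120 mm apart. Origin: centre of the underside; z up; the bar lies along the pod's x.
- bar_top (a point): centre of the top face of the bar cap, 56 mm above the bench when the key is up; the cap is 9 mm thick, solid in the middle, and moves with the key: 50 mm above the bench when the key is fully down and let go.
- bar_key (a joint): how far this key is pushed down, m: 0 up (starts at 0 to 0.001), 0.006 at its stop; the stem needs a light push of about 3 N and stays where it is left; the cap sits on the stem on a cushion spring (1.2 N per mm, up to 10 mm, springs back), so the cap sinks about 2.5 mm before the stem moves, about 8.5 mm when the stem reaches its stop, and at the most 16 mm. It counts as down from 0.004; pressing with over 20 N is too hard.
- cross_pod: loose desk key: black square housing 66 x 66 mm, top 29 mm above the bench, on four rubber feet, 0.3 to 0.5 kg, with a white cap on a short steel stem in the middle; this one's cap is a plus-shaped cross of two such 56 x 16 mm bars. All four pods stand upright in a rough left-to-right row in any order, at least 120 mm apart. Origin: centre of the underside; z up.
- cross_top (a point): centre of the top face of the cross cap, 56 mm above the bench when the key is up; the cap is 9 mm thick, solid in the middle, and moves with the key: 50 mm above the bench when the key is fully down and let go.
- cross_key (a joint): how far this key is pushed down, m: 0 up (starts at 0 to 0.001), 0.006 at its stop; the stem needs a light push of about 3 N and stays where it is left; the cap sits on the stem on a cushion spring (1.2 N per mm, up to 10 mm, springs back), so the cap sinks about 2.5 mm before the stem moves, about 8.5 mm when the stem reaches its stop, and at the most 16 mm. It counts as down from 0.004; pressing with over 20 N is too hard.
- square_pod: loose desk key: black square housing 66 x 66 mm, top 29 mm above the bench, on four rubber feet, 0.3 to 0.5 kg, with a white cap on a short steel stem in the middle; this one's cap is a flat square, 44 x 44 mm. All four pods stand upright in a rough left-to-right row in any order, at least 120 mm apart. Origin: centre of the underside; z up.
- square_top (a point): centre of the top face of the square cap, 56 mm above the bench when the key is up; the cap is 9 mm thick, solid in the middle, and moves with the key: 50 mm above the bench when the key is fully down and let go.
- square_key (a joint): how far this key is pushed down, m: 0 up (starts at 0 to 0.001), 0.006 at its stop; the stem needs a light push of about 3 N and stays where it is left; the cap sits on the stem on a cushion spring (1.2 N per mm, up to 10 mm, springs back), so the cap sinks about 2.5 mm before the stem moves, about 8.5 mm when the stem reaches its stop, and at the most 16 mm. It counts as down from 0.004; pressing with over 20 N is too hard.
- brown_vial: bystander: upright amber-brown screw-cap vial, 25 mm across, 51 mm tall, loose and light (about 20 g), among the pods; origin at the centre of its underside.
- clear_vial: bystander: upright whitish screw-cap vial, 25 mm across, 51 mm tall, loose and light (about 20 g), among the pods; origin at the centre of its underside.
- tape_roll: bystander: roll of amber tape lying flat, 79 mm across, 19 mm tall, loose, beyond the pods; origin at the centre of its underside.
Mind the look-alikes: they are no part of the job. What is shaped like the cross_pod but pink is not meant.

How it is judged:
On the way, in this order (a step that is already met when the one before it is completed fails the run):
1. the round key is down (value of joint round_key above 0.004 m), for 0.2 s.
2. then the bar key is down (value of joint each of round_key, bar_key above 0.004 m), for 0.2 s.
3. then the cross key is down (value of joint each of bar_key, cross_key above 0.004 m), for 0.2 s.
At the end, for the whole second after the job is handed in: The round, bar and cross keys are each down by more than 4 mm and the square key by less than 3 mm; all four pods stand upright and still within 25 mm of where they stood, and the vials and tape roll within 20 mm and upright (all of step 3 and value of joint round_key above 0.004 m and value of joint square_key below 0.003 m and distance of each of round_pod, bar_pod, cross_pod, square_pod from where it was at the start of the episode below 0.025 m and angle between each of round_pod, bar_pod, cross_pod, square_pod's own z axis and vertical below 0.1 rad and linear speed of each of round_pod, bar_pod, cross_pod, square_pod below 0.02 m/s and distance of each of brown_vial, clear_vial, tape_roll from where it was at the start of the episode below 0.02 m and angle between each of brown_vial, clear_vial, tape_roll's own z axis and vertical below 0.2 rad); the robot touches nothing.
It fails at once if the bar key is down before the round key, or the cross key before the bar key ((value of joint bar_key above 0.004 m and value of joint round_key below 0.004 m) or (value of joint cross_key above 0.004 m and value of joint bar_key below 0.004 m)).
It fails at once if the square key is pushed down 3 mm or more (value of joint square_key above 0.003 m).
It fails at once if a pod is pressed with more than 20 N (contact force between any of the fingers, the arm and round_pod above 20 N or contact force between any of the fingers, the arm and bar_pod above 20 N or contact force between any of the fingers, the arm and cross_pod above 20 N or contact force between any of the fingers, the arm and square_pod above 20 N).
It fails at once if a pod is lifted 8 mm, tipped, or shoved more than 25 mm (height (world z) of any of round_pod, bar_pod, cross_pod, square_pod above 0.008 m or angle between any of round_pod, bar_pod, cross_pod, square_pod's own z axis and vertical above 0.25 rad or distance of any of round_pod, bar_pod, cross_pod, square_pod from where it was at the start of the episode above 0.025 m).
It fails at once if a vial or the tape roll is moved more than 20 mm, lifted or tipped over (distance of any of brown_vial, clear_vial, tape_roll from where it was at the start of the episode above 0.02 m or angle between any of brown_vial, clear_vial, tape_roll's own z axis and vertical above 0.5 rad).
It also fails if it takes over 48 s, if anything falls off the work surface, if the arm or the gripper's body presses on something with over 40 N, if the wrist force passes 120 N, or if a joint passes its speed limit or range.

## Working session

There is one attempt and no reset: what is moved stays moved. The work goes in short steps, Python scripts to look and compute and a shell command to move; the robot and the scene stay as the last step left them, time stands still between calls to the robot, and variables do not carry over. Pictures are saved under pics/ and viewed, at most 10 in all, crops included, and the job is handed in when it is done.

```bash
mkdir -p pics; python3 - <<'E'
from station import sense, vision
import cv2,numpy as np
for n in("top","scene"):
    s=vision.snapshot(n); cv2.imwrite(f"pics/{n}0.png",s["image"]); np.savez(f"{n}0.npz",**s)
s=sense();print(s["t"],s["tcp_pos"],s["tool_rot"],s["finger_gap"])
E
```

```text
0.1 [0.2808792  0.55765843 0.24743156] [ 2.31279314e-01  9.72886905e-01 -8.94859322e-04 -3.84819679e-04] 0.9929568608074983
```

View pics/top0.png

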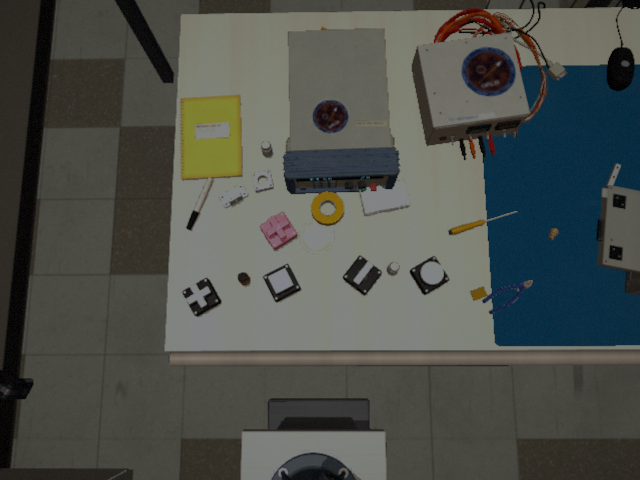

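View pics/scene0.png

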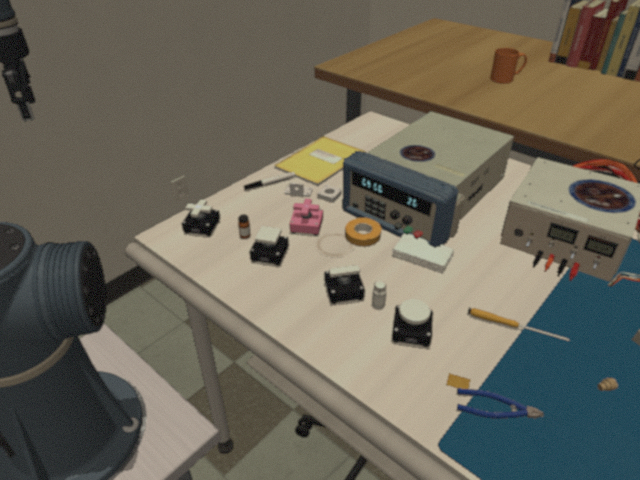

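The top view shows, left to right: cross (202,293), brown vial (244,279), square (281,282), bar (363,273), clear vial (393,268) and round (431,274). The pink cross at (279,231) is the decoy. Next I measure the caps from range and confirm them in a crop.

```bash
python3 - <<'E'
import cv2,numpy as np
s=np.load("top0.npz");im,r,K,T=s["image"],s["range_z"],s["mtx"],s["pose"]
v,u=np.mgrid[:480,:640]
P=np.stack([(u-K[0,2])*r/K[0,0],(v-K[1,2])*r/K[1,1],r],-1)@T[:3,:3].T+T[:3,3]
print("f",K[0,0],"cam",T[:3,3])
for n,(a,b) in dict(cross=(202,293),square=(281,282),bar=(363,273),round=(431,274),brown=(244,279),clear=(393,268),pink=(279,231),tape=(328,208),bench=(320,300)).items():
    w=20 if n not in("brown","clear") else 9
    m=(abs(u-a)<w)&(abs(v-b)<w)
    g=im.min(-1)
    zc=np.median(P[b-2:b+3,a-2:a+3,2])
    mm=m&(P[...,2]>.040)&(P[...,2]<.07)&((g>110) if w==20 else True)
    uu,vv=u[mm],v[mm]
    # project mean pixel at cap height .056
    if mm.sum():
        d=T[:3,:3]@np.array([(uu.mean()-K[0,2])/K[0,0],(vv.mean()-K[1,2])/K[1,1],1]);h=.0555 if w==20 else .051
        X=T[:3,3]+d*(h-T[2,3])/d[2]
        rc=cv2.minAreaRect(np.c_[uu,vv].astype(np.float32))
        print(n,mm.sum(),"px",uu.mean().round(1),vv.mean().round(1),"xy",X[:2].round(4),"medpts",np.median(P[mm],0).round(4),"ctr z",zc.round(4),"ang",rc[2],np.round(rc[1],1),"range",np.hypot(*X[:2]).round(3))
    else: print(n,"none",zc)
cv2.imwrite("pics/crop.png",cv2.resize(im[195:320,175:460],None,fx=2.8,fy=2.8,interpolation=cv2.INTER_CUBIC))
E
```

```text
f 567.1935161039737 cam [ 0.30046107 -0.03123734  1.30708124]
cross 260 px 197.8 294.5 xy [0.4456 0.2537] medpts [0.4457 0.2537 0.0542] ctr z 0.0538 ang 14.03624439239502 [19.6 20.9] range 0.513
square 351 px 280.3 280.1 xy [0.477  0.0703] medpts [0.4772 0.0707 0.0554] ctr z 0.0546 ang 63.43495178222656 [18.3 18.8] range 0.482
bar 152 px 363.0 272.1 xy [ 0.4939 -0.1141] medpts [ 0.4942 -0.1141  0.0551] ctr z 0.0548 ang 36.869895935058594 [ 6.2 24.4] range 0.507
round 385 px 431.8 272.4 xy [ 0.4925 -0.2666] medpts [ 0.4932 -0.2668  0.0548] ctr z 0.0553 ang 90.0 [21. 21.] range 0.56
brown 74 px 242.6 276.2 xy [0.4869 0.1553] medpts [0.4872 0.1553 0.0499] ctr z 0.0479 ang 90.0 [8. 9.] range 0.511
clear 79 px 394.3 266.2 xy [ 0.5075 -0.1844] medpts [ 0.5078 -0.184   0.0498] ctr z 0.0498 ang 90.0 [9. 9.] range 0.54
pink 3 px 278.0 226.0 xy [0.6008 0.0767] medpts [0.6008 0.0767 0.0554] ctr z 0.0567 ang -90.0 [2. 0.] range 0.606
tape none -0.0002801917405896859
bench none -0.0009910807813044986
```

View pics/crop.png

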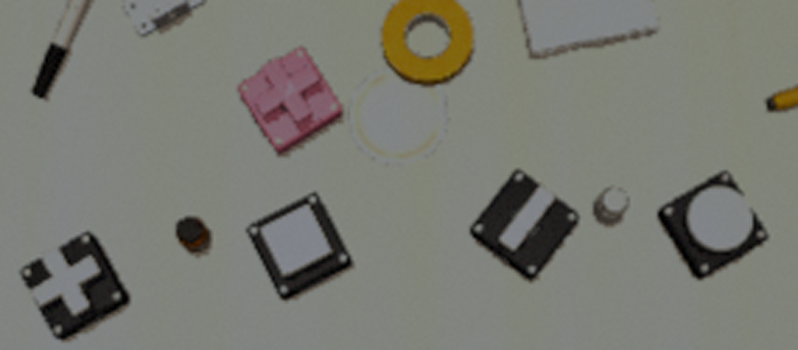

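The crop confirms the caps: cross bottom left (68,281), square (296,240), bar (526,217) and round (720,217). The pink cross is excluded. The measured heights of about 55 mm fit the 56 mm given, and all reaches are within range. The cross centre by eye is at about px (199,295), so xy is about (0.445, 0.251).

I move high to the round key with the fingers shut.

```bash
python3 -m crank '[{"dp":[0.25,-0.98,0],"angular":[0,0,0]},{"dp":[0.25,-0.98,0],"angular":[0,0,0]},{"dp":[0.25,-0.98,0],"angular":[0,0,0]},{"dp":[0.25,-0.98,0],"angular":[0,0,0]},{"dp":[0.25,-0.98,0],"angular":[0,0,0]},{"dp":[0.25,-0.98,0],"angular":[0,0,0]},{"dp":[0.25,-0.98,0],"angular":[0,0,0]},{"dp":[0.25,-0.98,0],"angular":[0,0,0]},{"dp":[0.25,-0.98,0],"angular":[0,0,0]},{"dp":[0.25,-0.98,0],"angular":[0,0,0]},{"dp":[0.25,-0.98,0],"angular":[0,0,0]},{"dp":[0.25,-0.98,0],"angular":[0,0,0]},{"dp":[0.25,-0.98,0],"angular":[0,0,0]},{"dp":[0.25,-0.98,0],"angular":[0,0,0]},{"dp":[0.25,-0.98,0],"angular":[0,0,0]},{"dp":[0.25,-0.98,0],"angular":[0,0,0]},{"dp":[0.25,-0.98,0],"angular":[0,0,0]},{"dp":[0.25,-0.98,0],"angular":[0,0,0]},{"dp":[0.25,-0.98,0],"angular":[0,0,0]},{"dp":[0.25,-0.98,0],"angular":[0,0,0]}]' 1 20
python3 -m crank '[{"dp":[0.25,-0.98,0],"angular":[0,0,0]},{"dp":[0.25,-0.98,0],"angular":[0,0,0]},{"dp":[0.25,-0.98,0],"angular":[0,0,0]},{"dp":[0.25,-0.98,0],"angular":[0,0,0]},{"dp":[0.25,-0.98,0],"angular":[0,0,0]},{"dp":[0.25,-0.98,0],"angular":[0,0,0]},{"dp":[0.25,-0.98,0],"angular":[0,0,0]},{"dp":[0.25,-0.7,0],"angular":[0,0,0]},{"dp":[0,0,-1],"angular":[0,0,0]},{"dp":[0,0,-1],"angular":[0,0,0]},{"dp":[0,0,-1],"angular":[0,0,0]},{"dp":[0,0,-0.5],"angular":[0,0,0]},{"dp":[0,0,0],"angular":[0,0,0]},{"dp":[0,0,0],"angular":[0,0,0]},{"dp":[0,0,0],"angular":[0,0,0]}]'
```

```text
t: 2.1
tcp_pos: [0.4311, -0.0311, 0.2481]
tool_rot: [0.231, 0.973, 0.0, -0.0]
force: [0.5, -0.2, -0.3]
finger_gap: 0.0
gripper_force: 0.0
t: 3.6
tcp_pos: [0.4919, -0.2572, 0.1444]
tool_rot: [0.231, 0.973, -0.0, 0.001]
force: [0.9, -0.1, 0.1]
finger_gap: -0.002
gripper_force: 0.0
```

```bash
python3 -m crank '[{"dp":[0,-0.3,0],"angular":[0,0,0]},{"dp":[0,0,-0.7],"angular":[0,0,0]},{"dp":[0,0,-0.7],"angular":[0,0,0]},{"dp":[0,0,-0.5],"angular":[0,0,0]},{"dp":[0,0,-0.2],"angular":[0,0,0]},{"dp":[0,0,0],"angular":[0,0,0]},{"dp":[0,0,0],"angular":[0,0,0]},{"dp":[0,0,0],"angular":[0,0,0]}]'; python3 - <<'E'
from station import vision
import cv2
s=vision.snapshot("scene");cv2.imwrite("pics/s1.png",cv2.resize(s["image"][200:380,260:500],None,fx=3,fy=3,interpolation=cv2.INTER_CUBIC))
E
```

```text
t: 4.4
tcp_pos: [0.4918, -0.2663, 0.0813]
tool_rot: [0.231, 0.973, -0.001, 0.001]
force: [-0.3, -0.3, -0.4]
finger_gap: 0.002
gripper_force: 0.0
```

View pics/s1.png

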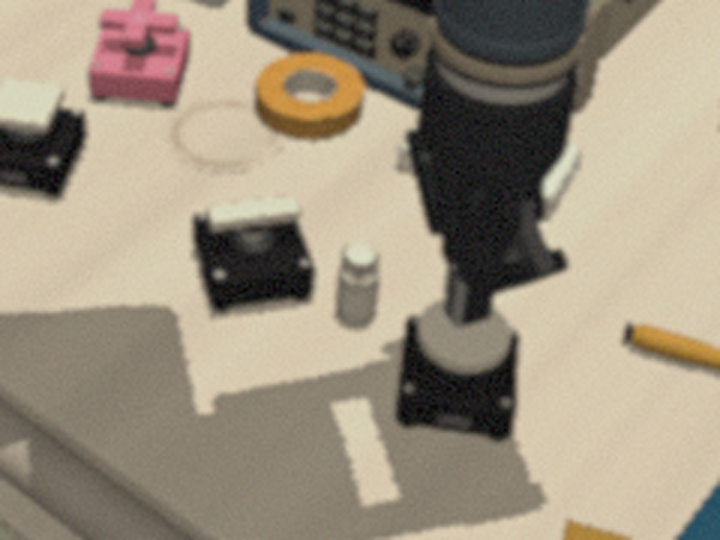

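The closed tips are over the round cap, at crop (468,318) against a cap centre of about (467,338), 8 mm above it. Now I press gently.

```bash
python3 -m crank '[{"dp":[0,0,-0.2],"angular":[0,0,0]},{"dp":[0,0,-0.1],"angular":[0,0,0]},{"dp":[0,0,-0.1],"angular":[0,0,0]},{"dp":[0,0,-0.1],"angular":[0,0,0]},{"dp":[0,0,-0.1],"angular":[0,0,0]},{"dp":[0,0,0],"angular":[0,0,0]},{"dp":[0,0,0],"angular":[0,0,0]},{"dp":[0,0,0],"angular":[0,0,0]},{"dp":[0,0,0],"angular":[0,0,0]}]'
```

```text
t: 5.35
tcp_pos: [0.4913, -0.2657, 0.0626]
tool_rot: [0.231, 0.973, -0.0, 0.0]
force: [0.1, 1.4, 4.6]
finger_gap: -0.003
gripper_force: 2.6
```

The force of about 5 N at 10.4 mm of sink matches the stem being at its stop. I press 1 mm more, draw up, and go to the bar.

```bash
python3 -m crank '[{"dp":[0,0,-0.04],"angular":[0,0,0]},{"dp":[0,0,0],"angular":[0,0,0]},{"dp":[0,0,0.5],"angular":[0,0,0]},{"dp":[0,0,1],"angular":[0,0,0]},{"dp":[0,0,1],"angular":[0,0,0]},{"dp":[0,0,0.3],"angular":[0,0,0]},{"dp":[0,0,0],"angular":[0,0,0]},{"dp":[0,0.8,0],"angular":[0,0,0]},{"dp":[0.1,0.8,0],"angular":[0,0,0]},{"dp":[0,0.9,0],"angular":[0,0,0]},{"dp":[0,0.9,0],"angular":[0,0,0]},{"dp":[0,0.9,0],"angular":[0,0,0]},{"dp":[0,0.7,0],"angular":[0,0,0]},{"dp":[0,0,0],"angular":[0,0,0]},{"dp":[0,0,0],"angular":[0,0,0]},{"dp":[0,0,0],"angular":[0,0,0]}]'; python3 - <<'E'
from station import vision
import cv2,numpy as np
s=vision.snapshot("top");r,K,T=s["range_z"],s["mtx"],s["pose"]
v,u=np.mgrid[:480,:640]
P=np.stack([(u-K[0,2])*r/K[0,0],(v-K[1,2])*r/K[1,1],r],-1)@T[:3,:3].T+T[:3,3]
m=(np.hypot(P[...,0]-.4925,P[...,1]+.2666)<.022)
print(m.sum(),np.percentile(P[m][:,2],[10,50,90]),np.median(P[m],0))
E
```

```text
t: 6.95
tcp_pos: [0.4943, -0.1165, 0.1445]
tool_rot: [0.232, 0.973, -0.0, -0.0]
force: [0.3, 0.2, -0.4]
finger_gap: -0.001
gripper_force: 0.0
306 [0.0466296  0.04992597 0.05290045] [ 0.49199854 -0.26663702  0.04992597]
```

The round cap has dropped from 55 to 50 mm, so it is down and stayed in place. Now the bar.

```bash
python3 -m crank '[{"dp":[0,0.08,-0.6],"angular":[0,0,0]},{"dp":[0,0,-0.7],"angular":[0,0,0]},{"dp":[0,0,-0.6],"angular":[0,0,0]},{"dp":[0,0,-0.2],"angular":[0,0,0]},{"dp":[0,0,0],"angular":[0,0,0]},{"dp":[0,0,0],"angular":[0,0,0]},{"dp":[0,0,-0.2],"angular":[0,0,0]},{"dp":[0,0,-0.1],"angular":[0,0,0]},{"dp":[0,0,-0.1],"angular":[0,0,0]},{"dp":[0,0,-0.1],"angular":[0,0,0]},{"dp":[0,0,-0.1],"angular":[0,0,0]},{"dp":[0,0,0],"angular":[0,0,0]},{"dp":[0,0,0],"angular":[0,0,0]},{"dp":[0,0,0],"angular":[0,0,0]},{"dp":[0,0,0],"angular":[0,0,0]}]'
```

```text
t: 8.5
tcp_pos: [0.4945, -0.1134, 0.0643]
tool_rot: [0.231, 0.973, -0.0, 0.0]
force: [0.3, -1.5, 3.0]
finger_gap: -0.004
gripper_force: 1.6
```

```bash
python3 -m crank '[{"dp":[0,0,-0.1],"angular":[0,0,0]},{"dp":[0,0,0],"angular":[0,0,0]},{"dp":[0,0,0],"angular":[0,0,0]}]'
python3 -m crank '[{"dp":[0,0,0.5],"angular":[0,0,0]},{"dp":[0,0,1],"angular":[0,0,0]},{"dp":[0,0,1],"angular":[0,0,0]},{"dp":[0,0,0.3],"angular":[0,0,0]},{"dp":[0,0,0],"angular":[0,0,0]},{"dp":[-0.14,0.9,0],"angular":[0,0,0]},{"dp":[-0.14,1,0],"angular":[0,0,0]},{"dp":[-0.14,1,0],"angular":[0,0,0]},{"dp":[-0.14,1,0],"angular":[0,0,0]},{"dp":[-0.14,1,0],"angular":[0,0,0]},{"dp":[-0.14,1,0],"angular":[0,0,0]},{"dp":[-0.14,1,0],"angular":[0,0,0]},{"dp":[-0.14,1,0],"angular":[0,0,0]},{"dp":[-0.14,1,0],"angular":[0,0,0]},{"dp":[-0.14,1,0],"angular":[0,0,0]},{"dp":[-0.14,1,0],"angular":[0,0,0]},{"dp":[-0.11,1,0],"angular":[0,0,0]},{"dp":[0,0.2,0],"angular":[0,0,0]},{"dp":[0,0,0],"angular":[0,0,0]},{"dp":[0,0,0],"angular":[0,0,0]}]'; python3 - <<'E'
from station import vision
import cv2,numpy as np
s=vision.snapshot("top");r,K,T=s["range_z"],s["mtx"],s["pose"]
v,u=np.mgrid[:480,:640]
P=np.stack([(u-K[0,2])*r/K[0,0],(v-K[1,2])*r/K[1,1],r],-1)@T[:3,:3].T+T[:3,3]
for n,x,y,d in(("bar",.494,-.1141,.006),("round",.4925,-.2666,.02),("square",.477,.0703,.016)):
    m=np.hypot(P[...,0]-x,P[...,1]-y)<d
    print(n,m.sum(),np.median(P[m],0).round(4))
E
```

```text
t: 8.8
tcp_pos: [0.4945, -0.1134, 0.0614]
tool_rot: [0.231, 0.973, -0.0, 0.0]
force: [0.4, -0.8, 6.2]
finger_gap: -0.004
gripper_force: 3.3
t: 10.8
tcp_pos: [0.4442, 0.2489, 0.1442]
tool_rot: [0.231, 0.973, -0.001, -0.001]
force: [0.1, 0.4, 0.5]
finger_gap: -0.002
gripper_force: 0.0
bar 22 [ 0.4939 -0.1144  0.05  ]
round 251 [ 0.4921 -0.2664  0.0501]
square 162 [0.477  0.0708 0.0561]
```

The bar and round caps are both at 50 mm, and the square is still up at 56 mm. Now the cross.

```bash
python3 -m crank '[{"dp":[0,0.08,-0.6],"angular":[0,0,0]},{"dp":[0,0,-0.7],"angular":[0,0,0]},{"dp":[0,0,-0.6],"angular":[0,0,0]},{"dp":[0,0,-0.2],"angular":[0,0,0]},{"dp":[0,0,0],"angular":[0,0,0]},{"dp":[0,0,0],"angular":[0,0,0]},{"dp":[0,0,-0.2],"angular":[0,0,0]},{"dp":[0,0,-0.1],"angular":[0,0,0]},{"dp":[0,0,-0.1],"angular":[0,0,0]},{"dp":[0,0,-0.1],"angular":[0,0,0]},{"dp":[0,0,-0.1],"angular":[0,0,0]},{"dp":[0,0,-0.05],"angular":[0,0,0]},{"dp":[0,0,0],"angular":[0,0,0]},{"dp":[0,0,0],"angular":[0,0,0]},{"dp":[0,0,0],"angular":[0,0,0]}]'
```

```text
t: 12.35
tcp_pos: [0.445, 0.2522, 0.0629]
tool_rot: [0.231, 0.973, 0.0, 0.0]
force: [-0.3, -1.1, 5.3]
finger_gap: 0.003
gripper_force: 2.4
```

```bash
python3 -m crank '[{"dp":[0,0,-0.05],"angular":[0,0,0]},{"dp":[0,0,0],"angular":[0,0,0]},{"dp":[0,0,0],"angular":[0,0,0]},{"dp":[0,0,0.5],"angular":[0,0,0]},{"dp":[0,0,1],"angular":[0,0,0]},{"dp":[0,0,1],"angular":[0,0,0]},{"dp":[0,0,1],"angular":[0,0,0]},{"dp":[0,0,1],"angular":[0,0,0]},{"dp":[-0.3,1,0.5],"angular":[0,0,0]},{"dp":[-0.3,1,0],"angular":[0,0,0]},{"dp":[-0.3,1,0],"angular":[0,0,0]},{"dp":[-0.3,1,0],"angular":[0,0,0]},{"dp":[-0.3,1,0],"angular":[0,0,0]},{"dp":[-0.3,1,0],"angular":[0,0,0]},{"dp":[-0.3,1,0],"angular":[0,0,0]},{"dp":[0,0.5,0],"angular":[0,0,0]},{"dp":[0,0,0],"angular":[0,0,0]},{"dp":[0,0,0],"angular":[0,0,0]},{"dp":[0,0,0],"angular":[0,0,0]}]'; python3 - <<'E'
from station import vision
import cv2,numpy as np
s=vision.snapshot("top");r,K,T=s["range_z"],s["mtx"],s["pose"]
cv2.imwrite("pics/end.png",s["image"])
v,u=np.mgrid[:480,:640]
P=np.stack([(u-K[0,2])*r/K[0,0],(v-K[1,2])*r/K[1,1],r],-1)@T[:3,:3].T+T[:3,3]
for n,x,y,d in(("cross",.445,.252,.008),("bar",.494,-.1141,.006),("round",.4925,-.2666,.02),("square",.477,.0703,.016),("brown",.4869,.1553,.008),("clear",.5075,-.1844,.008)):
    m=np.hypot(P[...,0]-x,P[...,1]-y)<d
    print(n,m.sum(),np.median(P[m],0).round(4))
E
```

```text
t: 14.25
tcp_pos: [0.3816, 0.4759, 0.2106]
tool_rot: [0.232, 0.973, -0.001, -0.0]
force: [-0.2, 0.4, -1.0]
finger_gap: 0.002
gripper_force: 0.0
cross 39 [0.4451 0.252  0.0489]
bar 24 [ 0.494  -0.1141  0.0501]
round 246 [ 0.492  -0.2663  0.05  ]
square 161 [0.4769 0.0708 0.0553]
brown 38 [0.4872 0.1549 0.0508]
clear 41 [ 0.5079 -0.184   0.05  ]
```

View pics/end.png

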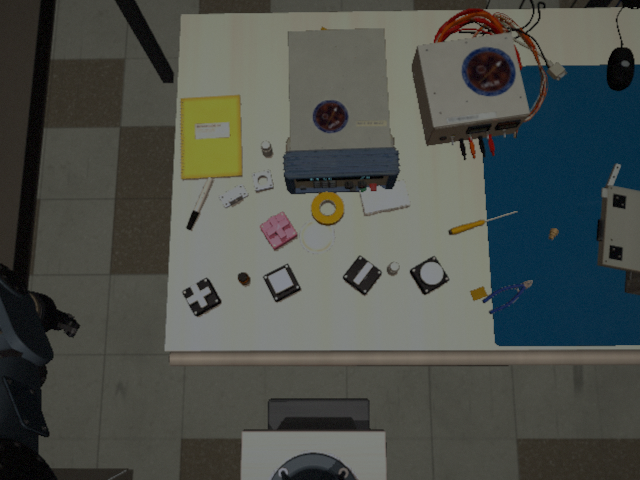

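The caps at (202,293), (363,273) and (431,274) are down at about 50 mm. The square at (281,282) is still up, everything is in place, and the arm is clear.

```bash
python3 -c "from station import order; print(order.sign_off())"
```

```text
the job is handed in; nothing more can be done
None
```

I tapped the round, bar and cross keys down in that order; the final camera check shows all three staying down, the square key up and nothing else moved, and the job is handed in, though no verdict came back.

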